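# Set out the seasonings on the coasters

## Task

Set out the seasonings on the three slate coasters, each standing upright and centred: the jam jar on the middle coaster, the red-capped spice jar on the coaster next to the mortar, and the tall white sauce bottle on the coaster next to the mug. Then stand the wooden pepper mill on top of the jam jar, in the middle of its lid. Do not tip anything over on the way, and leave the mortar, the mug and the mustard jar where they are.

Things in the scene. Friction and masses are not known exactly. Their poses are not given: they have to be found in the camera images.
- jam_jar: Squat round jam jar with a flat white lid: body 58 to 64 mm wide, 87 mm high in all, 0.25 kg; lid 64 mm across, from 76 mm up, flat on top. Origin at the centre of its underside, z up along its axis. Starts in the front row, upright on the worktop. 
- spice_jar: Slim round spice jar with a tall red cap: 44 mm across, 106 mm high (cap from 86 mm up), 0.11 kg. Origin at the centre of its underside, z up along its axis. Starts in the front row, upright on the worktop. 
- sauce_bottle: White plastic squeeze bottle of sauce with a cream cap, the tallest of the things: oval body 42 mm (its x) by 62 mm (its y) up to about 134 mm, then a round cap 49 mm across up to 158 mm; 0.23 kg. Origin at the centre of its underside, z up along its axis. Starts in the front row, upright on the worktop. 
- pepper_mill: Small dark wooden pepper mill, 94 mm high, 0.11 kg: flat foot 44 mm across (lowest 8 mm), straight round body 40 mm across up to 60 mm, a thin steel collar 33 mm across, then a rounded wooden head 40 mm across with a tiny steel nut on top. Origin at the centre of its underside, z up along its axis. Starts in the front row, upright on the worktop. 
- coaster_left: Left-hand (+y) slate coaster, a dark grey disc 90 mm across and 7 mm thick, fixed to the worktop; origin at the centre of its underside (worktop level), so its top is 7 mm above the origin. 
- coaster_middle: Middle slate coaster, a dark grey disc 90 mm across and 7 mm thick, fixed to the worktop; origin at the centre of its underside (worktop level), so its top is 7 mm above the origin. The three coasters lie in a row from left to right behind the front row, neighbours 125 to 145 mm apart centre to centre; the row may slant.
- coaster_right: Right-hand (-y) slate coaster, a dark grey disc 90 mm across and 7 mm thick, fixed to the worktop; origin at the centre of its underside (worktop level), so its top is 7 mm above the origin. 
- mortar: Black stone mortar with its pestle standing in it, 138 x 150 x 167 mm high. Origin at the centre of its underside, z up along its axis. Stands beyond one end of the row of coasters, left or right, about 0.15 to 0.2 m from the centre of the end coaster. Not to be moved.
- mug: White mug, body 93 mm across, 132 mm with its handle, 104 mm high. Origin at the centre of its underside (of its outline including the handle). Stands beyond the other end of the row of coasters, about 0.15 to 0.2 m from the centre of the end coaster. Not to be moved.
- mustard_jar: Wide round jar of mustard with a black lid, 82 mm across, 100 mm high. Origin at the centre of its underside, z up along its axis. A bystander that stands in the front row among the four things to be moved, all at least 0.12 m apart centre to centre. Not to be moved.
Things that resemble listed ones, but are neither listed nor needed, are in the scene too. What is meant by the spice_jar is not blue, and is the smaller of those in its own colour.

How it is judged:
By the outcome, as a careful person would: the job done as asked, in the order asked, and still so for the second after the job is handed in, with the robot touching nothing.
It also fails if it takes over 96 s, if anything falls off the work surface, if the arm or the gripper's body presses on something with over 40 N, if the wrist force passes 120 N, or if a joint passes its speed limit or range.

## Robot

A 6-joint arm with a two-finger parallel gripper is mounted at the origin on a cart in front of the work surface, level with it; the furniture and walls round the work are solid. World frame = base frame: x ahead of the robot, y to its left, z up, the work surface at z = 0. Lengths are in m, angles in rad, forces in N, time in s.
With the tool pointing down it reaches from about 0.375 to 0.9 m from the base axis. Payload 3.1 kg.
Tool frame: the origin (TCP) lies between the finger pads; the fingertips stand 19 mm ahead of it and the grasp point (between the pads) is the TCP; z points along the fingers, y is the line along which they close (so a half turn about z gives the same grasp; the last joint's range is limited). The gripper opens to 85 mm and grips with 20 to 120 N. Pads are 22 mm wide; open, the fingers measure 114 mm over their backs; the gripper's body (76 mm by 85 mm) begins 54 mm behind the grasp point. The pads swing forward as they close: fully open they stand 13 mm farther back than shut.
Start: joints at [1.083, 0.527, 1.433, -0, 1.181, -0.178], TCP at [0.19, 0.595, 0.25] pointing down, gripper open.
Joint ranges: [-3.08, 3.08], [-0.75, 2.2], [0.22, 2.44], [-1.43, 4.57], [0, 2.65], [-2.85, 2.85]. Speed limits (rad/s): [2.79, 2.79, 3.14, 3.14, 3.14, 3.14].

## Interface

Orientations are given as a 3x3 rotation matrix whose columns are the frame's x, y, z axes.
In Python, from workcell import env gives the robot as it stands.
- The arm moves only by the tool jog_arm, never from a script. Its argument "commands" is one flat list of numbers, 7 for each row, row after row: the finger opening in m, from 0 to 0.0854, then the shift along the tool's x, y, z in m, then the turn, a rotation vector about the tool's x, y, z in rad. In form: [gripper, dx, dy, dz, wx, wy, wz, gripper, dx, dy, dz, wx, wy, wz, ...]. A call has 1 to 8 rows; each row is the pose to reach, as a shift and turn from the pose commanded when the call began, along the tool's axes at that moment; what a row does not reach only later rows make up. A row lasts 1/12 s, in which the tool goes at most 41.7 mm and 7.16 degrees, less where a joint would pass 70% of its speed; a pose out of reach is approached as far as the arm can. A call with a gripper value outside its range is refused whole. The fingers move at their own pace and stop on an object; "squeeze" is the grip in N (left out, the last holds). Time passes only in rows, so rows that repeat a pose let the fingers close. It gives the time, the measured TCP pose, the force and the opening at its end, in the units of the state.
- env.get_state(): the state, without advancing time (a new reading comes with each control period).
- env.grab_frame(name): name is "scene" or "top" or "wrist"; returns a dict with "img" (400x640x3 uint8, red, green, blue), "fx", "fy", "cx", "cy" (pixels), "position" and "attitude" of the camera in the world. Camera axes: x right, y down, z forward; pixel columns grow to the right and rows downward; lengths in m; the calibration is good to about 2 mm. A picture is of the moment at which its call begins. There is no depth.
- env.job_done(): hands the job in, once; it reports no verdict.
Trained networks look in a picture, given as the dict that the camera call returned (one of the last four; its "shot" number tells which), for a name from the list of things; names that differ only in an ending like _2 or _b are one class to them, and where a whole thing is asked for, a point or a joint stands for the part that bears it (a point fixed in the world has none). Each returns a list of dicts, best first, with "p" (0 to 1); they miss things now and then, are a little off and sometimes report something else, mostly with a low value. They report only what shows in the picture. A call takes as long as a camera call. They do not tell look-alikes from the thing itself.
- env.masks_of(query, picture): "mask" (400x640 bool, what is visible of it) and "box" ([left, top, right, bottom] in pixels, round what is visible of it).
- env.place_of(query, picture): "position" ([column, row] in pixels: a listed point, or the origin of a listed thing).
The state is a dict: "time": time; "joint_positions": joint angles; "joint_vel": joint speeds; "effort": joint torques, N m; "tcp_pos": TCP position; "tcp_rot": TCP orientation; "contact_force": force on the tool from outside, world axes, zero at the start; "ft_torque": the same for the moment, N m; "opening": finger opening in m.
Only numpy, scipy, OpenCV 4.12 (cv2) and the standard library are available. Lean on these libraries where they do the work, as an engineer would, in place of code of your own. Each camera call takes 0.05 s, during which the arm holds its last target. There are 200 camera calls.

## Working session

There is one attempt and no reset: what is moved stays moved. The work goes in short steps, Python scripts to look and compute and a tool call to move; the robot and the scene stay as the last step left them, time stands still between calls to the robot, and variables do not carry over. Pictures are saved under pics/ and viewed, on a budget of 14 in all, crops included, one or two more only if the job needs it, and the job is handed in when it is done.

Besides the shell and the picture viewer there is one more tool, called as name(argument=value, ...) on one line, values as JSON. jog_arm: Moves the arm, as the interface text tells. Its arguments: {"type":"object","properties":{"commands":{"type":"array","items":{"type":"number"}},"squeeze":{"type":"number"}},"required":["commands"]}

```bash
mkdir -p pics; ls
python3 - <<'E'
from workcell import env
import cv2, numpy as np
s=env.get_state(); print({k:np.round(v,3).tolist() for k,v in s.items()})
for n in ("scene","top"):
    f=env.grab_frame(n); cv2.imwrite(f"pics/{n}0.png",f["img"][:,:,::-1])
    print(n,f["fx"],f["cx"],f["cy"],np.round(f["position"],3),np.round(f["attitude"],3).tolist(),f["shot"])
    for q in "jam_jar spice_jar sauce_bottle pepper_mill coaster_left coaster_middle coaster_right mortar mug mustard_jar".split():
        print(q,[(round(d["p"],2),np.round(d["position"]).tolist()) for d in env.place_of(q,f)][:5])
E
```

```text
pics
{'time': 0.0, 'joint_positions': [1.083, 0.528, 1.434, -0.0, 1.181, -0.178], 'joint_vel': [0.001, 0.001, 0.0, -0.0, 0.001, 0.001], 'effort': [-0.001, -44.235, -17.803, -0.0, 0.008, 0.0], 'tcp_pos': [0.19, 0.595, 0.249], 'tcp_rot': [[-0.953, 0.304, -0.001], [0.304, 0.953, -0.002], [0.0, -0.002, -1.0]], 'contact_force': [0.27, 0.217, 0.133], 'ft_torque': [0.017, 0.025, 0.024], 'opening': 0.085}
scene 472.6633529068161 313.4293031649952 195.80486198038446 [-0.235 -0.642  0.936] [[0.628, -0.524, 0.576], [-0.778, -0.431, 0.457], [0.009, -0.735, -0.678]] 1
jam_jar [(0.91, [278.0, 212.0])]
spice_jar [(0.81, [349.0, 294.0]), (0.71, [430.0, 269.0])]
sauce_bottle [(0.59, [239.0, 196.0])]
pepper_mill [(0.82, [206.0, 170.0])]
coaster_left [(0.59, [289.0, 157.0])]
coaster_middle [(0.8, [320.0, 178.0]), (0.59, [355.0, 196.0])]
coaster_right [(0.88, [355.0, 192.0])]
mortar [(0.8, [258.0, 135.0])]
mug [(0.76, [417.0, 210.0])]
mustard_jar [(0.75, [330.0, 239.0])]
top 427.3390946083581 317.45335166889197 205.83032562697 [ 0.507 -0.023  1.171] [[-0.002, -0.999, 0.033], [-1.0, 0.002, -0.001], [0.001, -0.033, -0.999]] 2
jam_jar [(0.62, [299.0, 240.0])]
spice_jar [(0.86, [459.0, 212.0]), (0.81, [413.0, 280.0]), (0.8, [429.0, 240.0])]
sauce_bottle [(0.6, [247.0, 248.0])]
pepper_mill [(0.73, [199.0, 243.0])]
coaster_left [(0.92, [256.0, 170.0]), (0.58, [195.0, 245.0])]
coaster_middle [(0.59, [296.0, 169.0])]
coaster_right [(0.81, [346.0, 174.0])]
mortar []
mug [(0.57, [410.0, 152.0])]
mustard_jar [(0.69, [361.0, 238.0])]
```

Run:
```python
import cv2,numpy as np
a=cv2.imread("pics/scene0.png");b=cv2.imread("pics/top0.png")
cv2.imwrite("pics/s1.png",cv2.resize(a[100:340,170:490],(800,600),interpolation=cv2.INTER_CUBIC))
cv2.imwrite("pics/t1.png",cv2.resize(b[100:340,170:490],(800,600),interpolation=cv2.INTER_CUBIC))
```

```text
(no output)
```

View pics/s1.png

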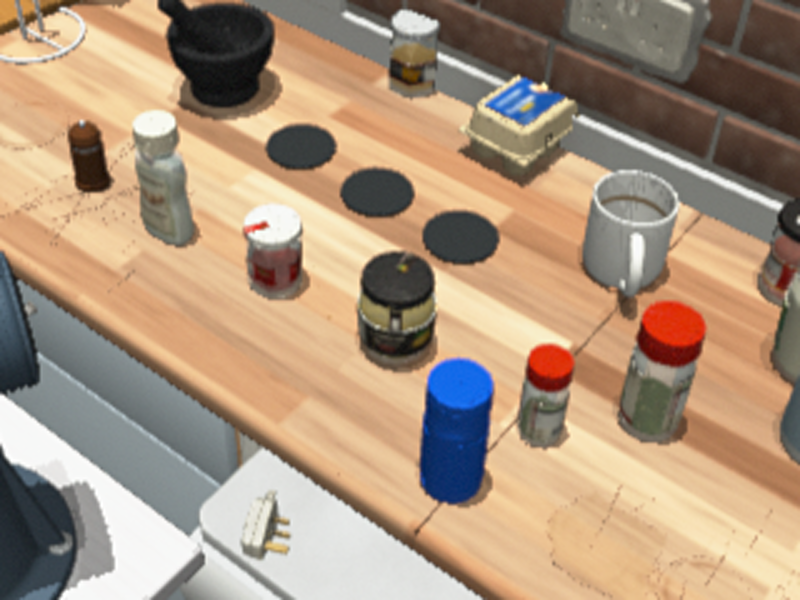

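View pics/t1.png

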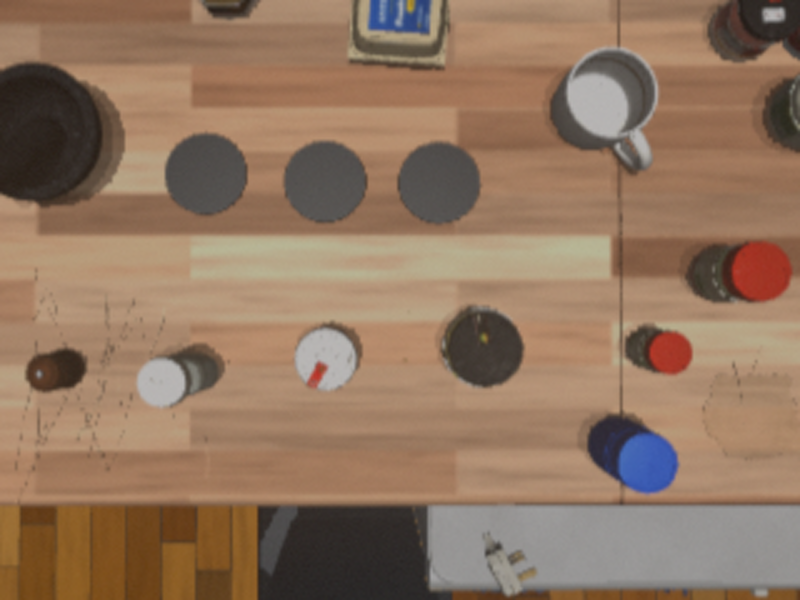

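The mortar is on the left (+y) and the mug on the right, so spice goes left, jam in the middle and sauce right.

Candidates for the spice jar, in top full-image pixels:
- Blue canister, about (429,285)
- Large red cap, about (474,208)
- Small red cap, about (438,241)

The description (not blue, smaller of the red ones) picks the small red one. The brown mill (187,248) and the white bottle (235,253) have no rivals nearby.

```bash
cat > h.py <<'E'
from workcell import env
import cv2, numpy as np
def ray(f,uv,z):
    R=np.array(f["attitude"]);d=R@np.array([(uv[0]-f["cx"])/f["fx"],(uv[1]-f["cy"])/f["fy"],1])
    p=np.array(f["position"]);return (p+d*(z-p[2])/d[2])[:2]
def proj(f,P):
    c=np.array(f["attitude"]).T@(np.array(P)-f["position"]);return np.array([f["fx"]*c[0]/c[2]+f["cx"],f["fy"]*c[1]/c[2]+f["cy"]])
def blob(f,seed,tol=14,sat=False):
    m=np.zeros((402,642),np.uint8);im=cv2.GaussianBlur(f["img"],(3,3),0)
    cv2.floodFill(im.copy(),m,tuple(int(round(v)) for v in seed),0,(tol,)*3,(tol,)*3,4|cv2.FLOODFILL_MASK_ONLY|cv2.FLOODFILL_FIXED_RANGE|(255<<8))
    m=m[1:-1,1:-1];c=max(cv2.findContours(m,0,1)[0],key=cv2.contourArea)
    h=cv2.convexHull(c);M=cv2.moments(h);return np.array([M["m10"],M["m01"]])/max(M["m00"],1),cv2.boundingRect(h)
def go(P,ang=0):
    "shift in present tool axes to reach world P, tool y at heading ang"
    s=env.get_state();R=np.array(s["tcp_rot"]);y=np.arctan2(R[1,1],R[0,1])
    print("t",round(s["time"],2),"tcp",np.round(s["tcp_pos"],4),"shift",np.round(R.T@(np.array(P)-s["tcp_pos"]),4),"wz",round(float((y-ang+np.pi)%(2*np.pi)-np.pi),3),"F",np.round(s["contact_force"],1),"op",round(float(s["opening"]),4))
E
python3 - <<'E'
from h import *
f=env.grab_frame("top")
S=dict(coaster_left=(206,173,.007,12),coaster_middle=(325,181,.007,12),coaster_right=(439,182,.007,12),jam=(318,345,.087,45),spice=(670,352,.106,50),spicebig=(760,270,.13,50),sauce=(162,382,.158,40),mill=(50,372,.09,40),mustard=(490,350,.1,30))
for k,(u,v,z,t) in S.items():
    try:
        c,b=blob(f,(u/2.5+170,v/2.5+100),t); print(k,np.round(c,1),b,np.round(ray(f,c,z),4))
    except Exception as e: print(k,e)
g=env.grab_frame("scene")
for k,(u,v,z) in dict(jam=(278,212,0),spice=(0,0,0),sauce=(239,196,0),mill=(206,174,0)).items(): print(k,np.round(ray(g,(u,v),0),3))
for q in("sauce_bottle","pepper_mill","spice_jar","jam_jar","mortar","mug"):
    print(q,[(round(d["p"],2),d["box"]) for d in env.masks_of(q,f)][:3],[(round(d["p"],2),d["box"]) for d in env.masks_of(q,g)][:3])
cv2.imwrite("pics/sp.png",cv2.resize(g["img"][225:285,360:470,::-1],(660,360),interpolation=cv2.INTER_CUBIC))
E
```

```text
coaster_left [252.  169.3] (237, 154, 31, 32) [0.6453 0.1538]
coaster_middle [299.7 172.4] (285, 157, 31, 32) [0.6366 0.0235]
coaster_right [345.1 172.8] (330, 158, 31, 31) [ 0.6353 -0.1005]
jam [299.6 243.5] (288, 232, 24, 25) [0.4471 0.0207]
spice [437.6 241. ] (430, 232, 17, 18) [ 0.4537 -0.3233]
spicebig [493.6 204.1] (416, 192, 160, 29) [ 0.5443 -0.4541]
sauce [233.6 252.9] (224, 244, 20, 19) [0.4292 0.1738]
mill [192.3 247.5] (181, 239, 24, 18) [0.4378 0.2911]
mustard [362.7 238.6] (347, 224, 32, 30) [ 0.4598 -0.1377]
jam [0.444 0.023]
spice [0.692 2.198]
sauce [0.421 0.156]
mill [0.427 0.305]
sauce_bottle [(0.62, [226.3, 240.8, 260.0, 262.6])] [(0.77, [223.6, 146.7, 250.8, 199.9])]
pepper_mill [(0.69, [180.5, 235.3, 200.9, 255.8])] [(0.58, [196.7, 145.4, 210.5, 177.1]), (0.27, [233.6, 97.3, 280.2, 144.5])]
spice_jar [(0.93, [419.4, 230.4, 443.9, 248.6]), (0.81, [405.3, 267.0, 441.6, 299.1]), (0.76, [448.0, 196.7, 486.7, 218.8])] [(0.94, [337.5, 244.0, 368.1, 302.0]), (0.79, [419.6, 220.2, 451.5, 277.6]), (0.63, [195.0, 146.0, 208.8, 178.9])]
jam_jar [(0.71, [288.5, 231.3, 312.6, 256.4]), (0.61, [225.5, 241.9, 260.4, 260.8])] [(0.68, [264.1, 179.3, 290.5, 219.3])]
mortar [(0.74, [155.2, 125.1, 211.6, 181.5]), (0.35, [225.7, 241.1, 260.2, 263.2])] [(0.8, [230.8, 94.7, 281.7, 145.7]), (0.53, [224.0, 148.3, 250.2, 199.5])]
mug [] [(0.76, [401.3, 168.1, 439.4, 217.6])]
```

View pics/sp.png

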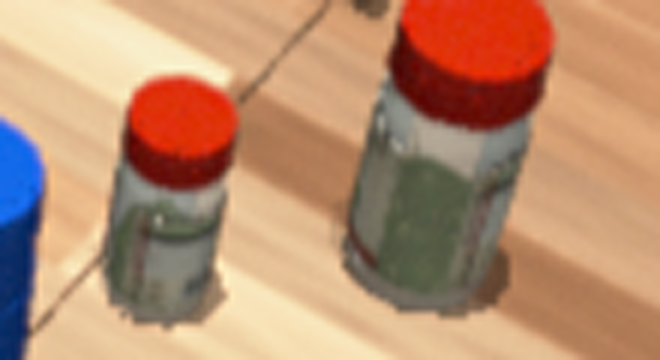

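The crop confirms the small red-capped jar (scene about (433,250)); the larger red one is at about (471,245). I'm going above the jam jar now.

jog_arm(commands=[0.085,-0.418,-0.4705,0.05,0,0,1.262,0.085,-0.418,-0.4705,0.05,0,0,1.262,0.085,-0.418,-0.4705,0.05,0,0,1.262,0.085,-0.418,-0.4705,0.05,0,0,1.262,0.085,-0.418,-0.4705,0.05,0,0,1.262,0.085,-0.418,-0.4705,0.05,0,0,1.262,0.085,-0.418,-0.4705,0.05,0,0,1.262,0.085,-0.418,-0.4705,0.05,0,0,1.262], squeeze=50)

```text
time: 2.47
tcp_pos: [0.3252, 0.2901, 0.2241]
tcp_rot: [[-0.254, 0.967, 0.001], [0.967, 0.254, 0.0], [0.0, 0.001, -1.0]]
contact_force: [1.0, 0.8, 1.1]
opening: 0.0848
```

```bash
python3 -c "
from h import *
go((.445,.021,.2))"
```

```text
t 2.47 tcp [0.3252 0.2901 0.2241] shift [-0.2907  0.0476  0.0241] wz 0.257 F [1.  0.8 1.1] op 0.0848
```

jog_arm(commands=[0.085,-0.2907,0.0476,0.0241,0,0,0.257,0.085,-0.2907,0.0476,0.0241,0,0,0.257,0.085,-0.2907,0.0476,0.0241,0,0,0.257,0.085,-0.2907,0.0476,0.0241,0,0,0.257,0.085,-0.2907,0.0476,0.0241,0,0,0.257,0.085,-0.2907,0.0476,0.0241,0,0,0.257,0.085,-0.2907,0.0476,0.0241,0,0,0.257,0.085,-0.2907,0.0476,0.0241,0,0,0.257])

```text
time: 3.13
tcp_pos: [0.4509, 0.0171, 0.2001]
tcp_rot: [[0.001, 1.0, 0.006], [1.0, -0.001, -0.003], [-0.003, 0.006, -1.0]]
contact_force: [0.9, 0.2, -0.5]
opening: 0.0848
```

Run:
```python
from h import *
go((.445,.021,.2))
f=env.grab_frame("wrist"); cv2.imwrite("pics/w1.png",f["img"][:,:,::-1])
print(np.round(f["position"],3),np.round(f["attitude"],2).tolist(),f["fx"])
print("jam pred top",proj(f,(.445,.021,.087)),[ (round(d["p"],2),d["box"]) for d in env.masks_of("jam_jar",f)])
```

```text
t 3.13 tcp [0.4509 0.0171 0.2001] shift [ 0.0038 -0.0059  0.0001] wz -0.001 F [ 0.9  0.2 -0.5] op 0.0848
[0.45  0.087 0.324] [[1.0, -0.0, 0.01], [-0.0, -0.96, -0.28], [0.01, 0.28, -0.96]] 288.5475465707651
jam pred top [315.99826988 195.29667761] [(0.74, [281.7, 150.3, 355.2, 232.6])]
```

View pics/w1.png

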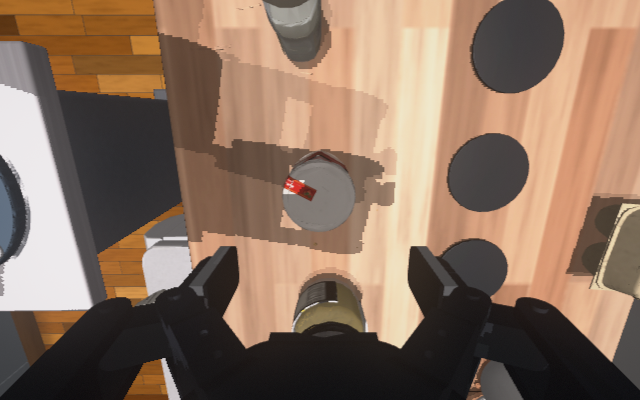

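The wrist view shows the jam lid centred at about (319,195), against a predicted (316,195), so the jar is at (0.447, 0.021). The path down is clear, and I descend.

jog_arm(commands=[0.085,0.004,-0.0045,0.06,0,0,0,0.085,0.004,-0.0045,0.06,0,0,0,0.085,0.004,-0.0045,0.12,0,0,0,0.085,0.004,-0.0045,0.12,0,0,0,0.085,0.004,-0.0045,0.145,0,0,0,0.085,0.004,-0.0045,0.145,0,0,0,0.085,0.004,-0.0045,0.145,0,0,0])

```text
time: 3.82
tcp_pos: [0.4399, 0.0288, 0.0543]
tcp_rot: [[-0.007, 1.0, -0.004], [1.0, 0.007, 0.001], [0.001, -0.004, -1.0]]
contact_force: [0.2, -0.5, -0.0]
opening: 0.0852
```

jog_arm(commands=[0.085,-0.008,0.0065,0,0,0,0,0.085,-0.008,0.0065,0,0,0,0,0.085,-0.008,0.0065,0,0,0,0])

```text
time: 4.07
tcp_pos: [0.4498, 0.0187, 0.0564]
tcp_rot: [[-0.005, 1.0, 0.005], [1.0, 0.005, -0.001], [-0.001, 0.005, -1.0]]
contact_force: [0.6, -0.3, -0.5]
opening: 0.0849
```

jog_arm(commands=[0.085,0,0,0,0,0,0,0.085,0,0,0,0,0,0,0.085,0,0,0,0,0,0])

```text
time: 4.32
tcp_pos: [0.448, 0.0192, 0.0554]
tcp_rot: [[-0.005, 1.0, 0.001], [1.0, 0.005, -0.0], [-0.0, 0.001, -1.0]]
contact_force: [-0.4, 0.0, -0.3]
opening: 0.0852
```

jog_arm(commands=[0.04,0,0,0,0,0,0,0.04,0,0,0,0,0,0,0.04,0,0,0,0,0,0,0.04,0,0,0,0,0,0,0.04,0,0,0,0,0,0,0.04,0,0,0,0,0,0], squeeze=50)

```text
time: 4.82
tcp_pos: [0.4478, 0.0193, 0.0555]
tcp_rot: [[-0.005, 1.0, 0.0], [1.0, 0.005, -0.0], [-0.0, 0.0, -1.0]]
contact_force: [-0.6, 0.0, 7.8]
opening: 0.0615
```

jog_arm(commands=[0.04,0,0,-0.035,0,0,0,0.04,0,0,-0.05,0,0,0,0.04,0.002,0.035,-0.05,0,0,0,0.04,0.002,0.075,-0.05,0,0,0,0.04,0.002,0.115,-0.05,0,0,0,0.04,0.002,0.15,-0.05,0,0,0,0.04,0.002,0.175,-0.045,0,0,0,0.04,0.002,0.189,-0.035,0,0,0])

```text
time: 5.48
tcp_pos: [0.6416, 0.0219, 0.0904]
tcp_rot: [[-0.005, 1.0, 0.007], [1.0, 0.005, -0.001], [-0.001, 0.007, -1.0]]
contact_force: [1.2, -0.4, -1.8]
opening: 0.0612
```

jog_arm(commands=[0.04,0,0,0,0,0,0,0.04,0,0,0,0,0,0,0.04,0,0,0,0,0,0,0.04,0,0,0,0,0,0])

```text
time: 5.82
tcp_pos: [0.6351, 0.0224, 0.0895]
tcp_rot: [[-0.005, 1.0, -0.003], [1.0, 0.005, 0.0], [0.0, -0.003, -1.0]]
contact_force: [1.3, -1.1, -2.4]
opening: 0.0615
```

Run:
```python
from h import *
go((.6366,.022,.0625))
f=env.grab_frame("wrist"); cv2.imwrite("pics/w2.png",f["img"][:,:,::-1])
print("mid c",proj(f,(.6366,.0235,.007)),"left",proj(f,(.6453,.1538,.007)))
for n,P in dict(l=(.6453,.1538,.007)).items():
    c,b=blob(f,proj(f,P),14);print(n,c,b,ray(f,c,.007))
s=env.get_state();print("lid pred",proj(f,(s["tcp_pos"][0],s["tcp_pos"][1]+.0015,.087+s["tcp_pos"][2]-.0555)))
```

```text
t 5.82 tcp [0.6351 0.0224 0.0895] shift [-0.0004  0.0016  0.027 ] wz 0.005 F [ 1.3 -1.1 -2.4] op 0.0615
mid c [326.10526595 210.15499037] left [341.60581868  13.6703188 ]
l [339.44031914  36.85232396] (272, 0, 135, 87) [0.64421081 0.14072316]
lid pred [325.46573809 305.86332154]
```

View pics/w2.png

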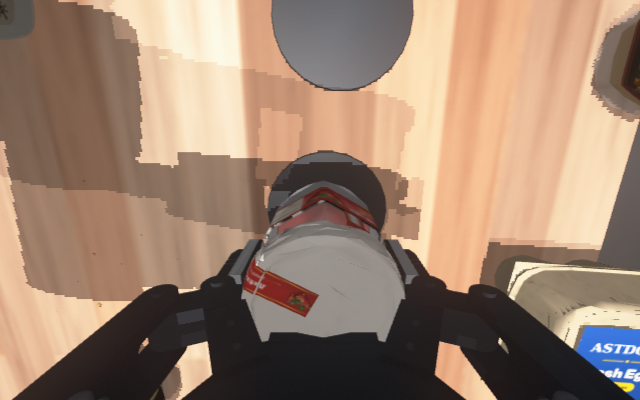

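The wrist view shows the jar held upright over the middle coaster, whose visible rim spans columns 267–387 (centre 327, predicted 326). Lowering it and releasing.

jog_arm(commands=[0.04,0,0.0005,0.01,0,0,0,0.04,0,0.0005,0.018,0,0,0,0.04,0,0.0005,0.024,0,0,0,0.04,0,0.0005,0.0275,0,0,0,0.04,0,0.0005,0.0275,0,0,0,0.04,0,0.0005,0.0275,0,0,0,0.04,0,0.0005,0.0275,0,0,0])

```text
time: 6.45
tcp_pos: [0.6365, 0.0223, 0.0626]
tcp_rot: [[-0.005, 1.0, -0.002], [1.0, 0.005, 0.0], [0.0, -0.002, -1.0]]
contact_force: [-4.0, -1.2, 5.2]
opening: 0.0611
```

jog_arm(commands=[0.085,0,0,0,0,0,0,0.085,0,0,0,0,0,0,0.085,0,0,0,0,0,0,0.085,0,0,0,0,0,0,0.085,0,0,-0.03,0,0,0,0.085,0,0,-0.07,0,0,0,0.085,0,0,-0.11,0,0,0,0.085,0,0,-0.14,0,0,0])

```text
time: 7.12
tcp_pos: [0.6386, 0.0221, 0.2053]
tcp_rot: [[-0.005, 1.0, 0.004], [1.0, 0.005, -0.0], [-0.0, 0.004, -1.0]]
contact_force: [-0.0, 0.0, -0.9]
opening: 0.0855
```

jog_arm(commands=[0.085,-0.344,-0.183,0,0,0,0,0.085,-0.344,-0.183,0,0,0,0,0.085,-0.344,-0.183,0,0,0,0,0.085,-0.344,-0.183,0,0,0,0,0.085,-0.344,-0.183,0,0,0,0,0.085,-0.344,-0.183,0,0,0,0,0.085,-0.344,-0.183,0,0,0,0,0.085,-0.344,-0.183,0,0,0,0])

```text
time: 7.78
tcp_pos: [0.4814, -0.2746, 0.2025]
tcp_rot: [[-0.005, 1.0, 0.001], [1.0, 0.005, -0.001], [-0.001, 0.001, -1.0]]
contact_force: [0.8, -0.1, -0.5]
opening: 0.0853
```

jog_arm(commands=[0.085,0,0,0,0,0,0,0.085,0,0,0,0,0,0,0.085,0,0,0,0,0,0,0.085,0,0,0,0,0,0,0.085,0,0,0,0,0,0])

```text
time: 8.2
tcp_pos: [0.483, -0.2713, 0.2023]
tcp_rot: [[-0.007, 1.0, -0.0], [1.0, 0.007, 0.0], [0.0, -0.0, -1.0]]
contact_force: [-0.4, 0.4, -0.9]
opening: 0.0851
```

Run:
```python
from h import *
go((.4537,-.3233,.2))
f=env.grab_frame("top"); cv2.imwrite("pics/t2.png",cv2.resize(f["img"][100:340,170:490,::-1],(800,600)))
u=proj(f,(.6366,.0235,.094));print(u)
for du in((0,-6),(-5,2),(5,2)):
    c,b=blob(f,u+du,45);print("jam now",c,b,ray(f,c,.094))
```

```text
t 8.2 tcp [ 0.483  -0.2713  0.2023] shift [-0.0518 -0.0297  0.0022] wz 0.007 F [-0.4  0.4 -0.9] op 0.0851
[298.32081443 168.55625367]
jam now [298.52317614 168.40628779] (287, 157, 24, 24) [0.6369795  0.02298814]
jam now [298.45198413 168.38253968] (287, 157, 24, 24) [0.6370401 0.0231681]
jam now [298.48433735 168.39036145] (287, 157, 24, 24) [0.63702009 0.02308631]
```

View pics/t2.png

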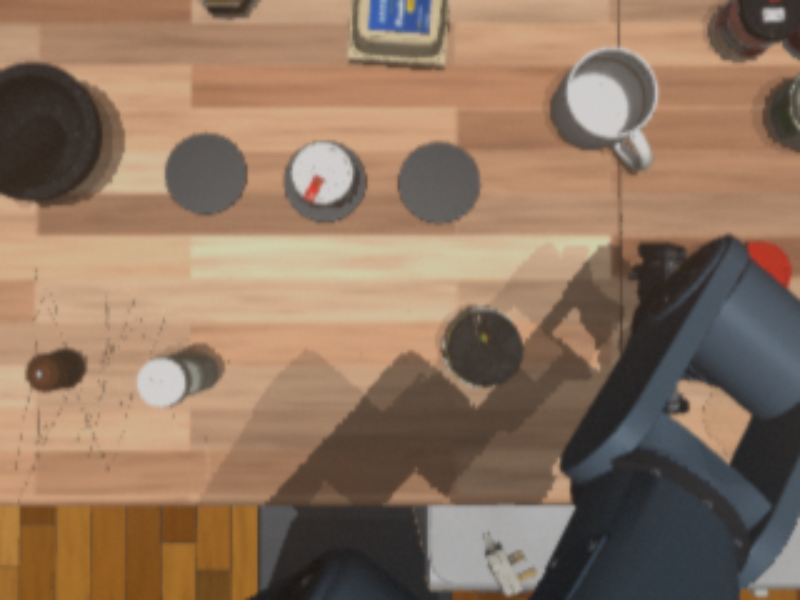

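The top view shows the jam jar centred on the middle coaster: lid at (298.5,168.4), giving (0.637, 0.023) against the coaster's (0.6366, 0.0235). On to the spice jar.

jog_arm(commands=[0.085,-0.03,-0.017,0.0,0,0,0,0.085,-0.0518,-0.0297,0.0,0,0,0.007,0.085,-0.0518,-0.0297,0.0,0,0,0.007,0.085,-0.0518,-0.0297,0.0,0,0,0.007,0.085,-0.0518,-0.0297,0.0,0,0,0.007,0.085,-0.0518,-0.0297,0.0,0,0,0.007])

```text
time: 8.75
tcp_pos: [0.4534, -0.3234, 0.2022]
tcp_rot: [[0.0, 1.0, -0.0], [1.0, -0.0, 0.001], [0.001, -0.0, -1.0]]
contact_force: [0.3, -0.0, -0.1]
opening: 0.0849
```

Run:
```python
from h import *
go((.4537,-.3233,.065))
f=env.grab_frame("wrist"); cv2.imwrite("pics/w3.png",f["img"][:,:,::-1])
u=proj(f,(.4537,-.3233,.106));print(u);c,b=blob(f,u,50);print(c,b,ray(f,c,.106))
```

```text
t 8.75 tcp [ 0.4534 -0.3234  0.2022] shift [-0.      0.0003  0.1372] wz -0.0 F [ 0.3 -0.  -0.1] op 0.0849
[324.12995337 205.92345839]
[325.10631424 200.18643172] (298, 163, 54, 71) [ 0.45447401 -0.31850576]
```

View pics/w3.png

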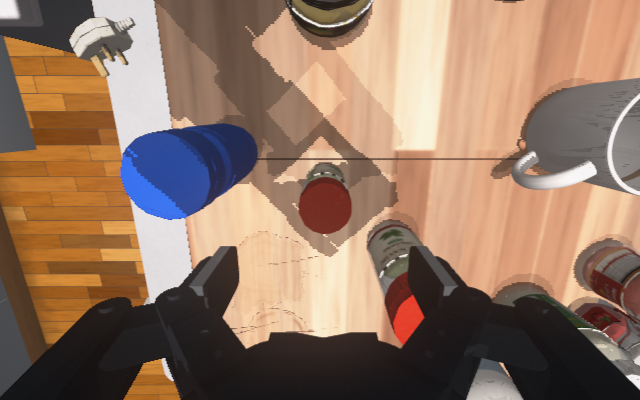

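The red cap's top is at about (325,207), matching the prediction, and the fingers clear both the blue canister and the large red jar. Descending and gripping.

jog_arm(commands=[0.085,0,0.0005,0.04,0,0,0,0.085,0,0.0005,0.075,0,0,0,0.085,0,0.0005,0.11,0,0,0,0.085,0,0.0005,0.13,0,0,0,0.085,0,0.0005,0.137,0,0,0,0.085,0,0.0005,0.137,0,0,0,0.085,0,0.0005,0.137,0,0,0])

```text
time: 9.38
tcp_pos: [0.4541, -0.3248, 0.0658]
tcp_rot: [[0.001, 1.0, 0.001], [1.0, -0.001, -0.001], [-0.001, 0.001, -1.0]]
contact_force: [0.1, -0.8, 0.3]
opening: 0.0851
```

jog_arm(commands=[0.02,0,0,0,0,0,0,0.02,0,0,0,0,0,0,0.02,0,0,0,0,0,0,0.02,0,0,0,0,0,0,0.02,0,0,0,0,0,0,0.02,0,0,0,0,0,0], squeeze=35)

```text
time: 9.88
tcp_pos: [0.454, -0.3254, 0.0668]
tcp_rot: [[0.002, 1.0, 0.002], [1.0, -0.002, -0.002], [-0.002, 0.002, -1.0]]
contact_force: [0.3, 1.0, 6.4]
opening: 0.0429
```

jog_arm(commands=[0.02,0,0,-0.03,0,0,0,0.02,0,0,-0.07,0,0,0,0.02,0,0,-0.11,0,0,0,0.02,0.02,0.008,-0.14,0,0,0,0.02,0.477,0.191,-0.14,0,0,0,0.02,0.477,0.191,-0.14,0,0,0,0.02,0.477,0.191,-0.14,0,0,0,0.02,0.477,0.191,-0.14,0,0,0])

```text
time: 10.55
tcp_pos: [0.5238, -0.1487, 0.2061]
tcp_rot: [[0.003, 1.0, 0.001], [1.0, -0.003, -0.0], [-0.0, 0.001, -1.0]]
contact_force: [0.9, -0.5, -0.4]
opening: 0.0428
```

```bash
python3 -c "
from h import *
go((.6453,.1518,.2))"
```

```text
t 10.55 tcp [ 0.5238 -0.1487  0.2061] shift [0.3009 0.1205 0.006 ] wz -0.003 F [ 0.9 -0.5 -0.4] op 0.0428
```

jog_arm(commands=[0.02,0.301,0.1205,0,0,0,0,0.02,0.301,0.1205,0,0,0,0,0.02,0.301,0.1205,0,0,0,0,0.02,0.301,0.1205,0,0,0,0,0.02,0.301,0.1205,0,0,0,0,0.02,0.301,0.1205,0,0,0,0,0.02,0.301,0.1205,0,0,0,0,0.02,0.301,0.1205,0,0,0,0])

```text
time: 11.22
tcp_pos: [0.6452, 0.1538, 0.2055]
tcp_rot: [[0.001, 1.0, 0.001], [1.0, -0.001, 0.001], [0.001, 0.001, -1.0]]
contact_force: [0.2, -0.2, -1.3]
opening: 0.0427
```

jog_arm(commands=[0.02,0,0,0,0,0,0,0.02,0,0,0,0,0,0,0.02,0,0,0,0,0,0,0.02,0,0,0,0,0,0,0.02,0,0,0,0,0,0])

```text
time: 11.63
tcp_pos: [0.6444, 0.149, 0.2053]
tcp_rot: [[0.004, 1.0, -0.001], [1.0, -0.004, -0.0], [-0.0, -0.001, -1.0]]
contact_force: [0.0, -0.3, -1.3]
opening: 0.0425
```

```bash
python3 -c "
from h import *
go((.6453,.1518,.0738))"
```

```text
t 11.63 tcp [0.6444 0.149  0.2053] shift [0.0029 0.001  0.1315] wz -0.004 F [ 0.  -0.3 -1.3] op 0.0425
```

jog_arm(commands=[0.02,0.003,0.001,0.04,0,0,0,0.02,0.003,0.001,0.075,0,0,0,0.02,0.003,0.001,0.1,0,0,0,0.02,0.003,0.001,0.112,0,0,0,0.02,0.003,0.001,0.116,0,0,0,0.02,0.003,0.001,0.116,0,0,0,0.02,0.003,0.001,0.116,0,0,0,0.02,0.003,0.001,0.116,0,0,0])

```text
time: 12.3
tcp_pos: [0.6475, 0.1534, 0.0915]
tcp_rot: [[0.002, 1.0, 0.004], [1.0, -0.002, 0.0], [0.0, 0.004, -1.0]]
contact_force: [0.0, 0.2, -0.3]
opening: 0.043
```

Run:
```python
from h import *
go((.6453,.1518,.0738))
f=env.grab_frame("wrist"); cv2.imwrite("pics/w4.png",f["img"][:,:,::-1])
t=env.get_state()["tcp_pos"];h=t[2]-.0665
im=f["img"][:,:,::-1].copy()
for c,z,r in(((.6453,.1538),.007,.045),((t[0],t[1]+.002),h+.106,.022),((t[0],t[1]+.002),h,.022)):
    P=np.array([proj(f,(c[0]+r*np.cos(a),c[1]+r*np.sin(a),z)) for a in np.linspace(0,6.28,60)]);cv2.polylines(im,[P.astype(np.int32)],True,(0,255,0),1)
cv2.imwrite("pics/w4.png",im)
```

```text
t 12.3 tcp [0.6475 0.1534 0.0915] shift [-0.0016 -0.0022  0.0177] wz -0.002 F [ 0.   0.2 -0.3] op 0.043
```

View pics/w4.png

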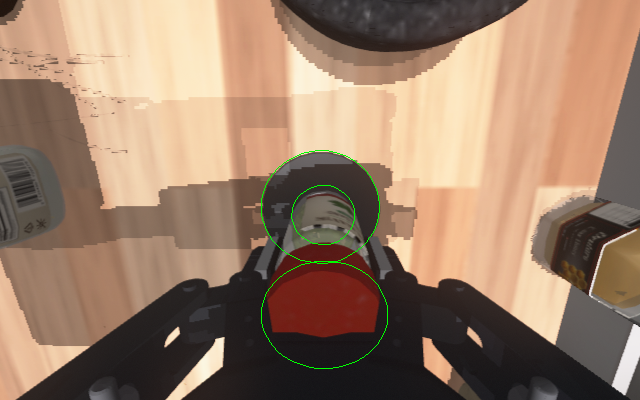

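The overlay matches the coaster, but the jar sits slightly lower in the image than predicted, about 2–3 mm towards −y. I'm aiming the TCP at y≈0.154, then settling and lowering.

jog_arm(commands=[0.02,0,0,0,0,0,0,0.02,0,0,0,0,0,0,0.02,0,0,0,0,0,0,0.02,0,0,0,0,0,0])

```text
time: 12.68
tcp_pos: [0.646, 0.1536, 0.0897]
tcp_rot: [[0.002, 1.0, 0.001], [1.0, -0.002, 0.0], [0.0, 0.001, -1.0]]
contact_force: [-0.0, -1.4, -0.7]
opening: 0.0427
```

jog_arm(commands=[0.02,0.0008,-0.0006,0.007,0,0,0,0.02,0.0008,-0.0006,0.012,0,0,0,0.02,0.0008,-0.0006,0.015,0,0,0,0.02,0.0008,-0.0006,0.0165,0,0,0,0.02,0.0008,-0.0006,0.0165,0,0,0,0.02,0.0008,-0.0006,0.0165,0,0,0,0.02,0.0008,-0.0006,0.0165,0,0,0])

```text
time: 13.27
tcp_pos: [0.6446, 0.1546, 0.0738]
tcp_rot: [[0.002, 1.0, -0.002], [1.0, -0.002, 0.0], [0.0, -0.002, -1.0]]
contact_force: [-3.3, -0.2, 7.6]
opening: 0.0427
```

jog_arm(commands=[0.085,0,0,0,0,0,0,0.085,0,0,0,0,0,0,0.085,0,0,0,0,0,0,0.085,0,0,0,0,0,0,0.085,0,0,-0.03,0,0,0,0.085,0,0,-0.07,0,0,0,0.085,0,0,-0.11,0,0,0,0.085,0,0,-0.15,0,0,0])

```text
time: 13.93
tcp_pos: [0.6448, 0.1542, 0.2236]
tcp_rot: [[0.002, 1.0, -0.002], [1.0, -0.002, -0.0], [-0.0, -0.002, -1.0]]
contact_force: [1.5, 0.1, 0.2]
opening: 0.0849
```

jog_arm(commands=[0.085,0.0195,-0.04,-0.01,0,0,0,0.085,0.0195,-0.08,-0.01,0,0,0,0.085,0.0195,-0.12,-0.01,0,0,0,0.085,0.0195,-0.16,-0.01,0,0,0,0.085,0.0195,-0.19,-0.01,0,0,0,0.085,0.0195,-0.21,-0.01,0,0,0,0.085,0.0195,-0.216,-0.01,0,0,0,0.085,0.0195,-0.216,-0.01,0,0,0])

```text
time: 14.6
tcp_pos: [0.428, 0.1744, 0.233]
tcp_rot: [[0.001, 1.0, -0.0], [1.0, -0.001, -0.0], [-0.0, -0.0, -1.0]]
contact_force: [0.3, -0.5, 0.1]
opening: 0.0849
```

jog_arm(commands=[0.085,0,0,0,0,0,0,0.085,0,0,0,0,0,0,0.085,0,0,0,0,0,0])

```text
time: 14.85
tcp_pos: [0.4313, 0.1742, 0.2328]
tcp_rot: [[0.003, 1.0, 0.002], [1.0, -0.003, 0.0], [0.0, 0.002, -1.0]]
contact_force: [0.2, 0.1, -0.5]
opening: 0.0849
```

Run:
```python
from h import *
go((.4292,.1738,.23))
f=env.grab_frame("wrist"); im=f["img"][:,:,::-1].copy()
def circ(c,z,r):
    P=np.array([proj(f,(c[0]+r*np.cos(a),c[1]+r*np.sin(a),z)) for a in np.linspace(0,6.28,60)]);cv2.polylines(im,[P.astype(np.int32)],True,(0,255,0),1)
circ((.4292,.1738),.158,.0245)
g=env.grab_frame("top")
u=proj(g,(.6453,.1538,.113));c,b=blob(g,u,50);print("spice top",u,c,b,ray(g,c,.113))
t=g["img"][130:270,170:350,::-1]
im=np.vstack([im[:400],np.zeros((200,640,3),np.uint8)]);im[400:,:257]=cv2.resize(t,(257,200))
cv2.imwrite("pics/w5.png",im)
```

```text
t 14.85 tcp [0.4313 0.1742 0.2328] shift [-0.0004 -0.0021  0.0028] wz -0.003 F [ 0.2  0.1 -0.5] op 0.0849
spice top [245.53345161 164.2488293 ] [244.72070015 164.33561644] (236, 155, 18, 19) [0.64508745 0.155818  ]
```

View pics/w5.png

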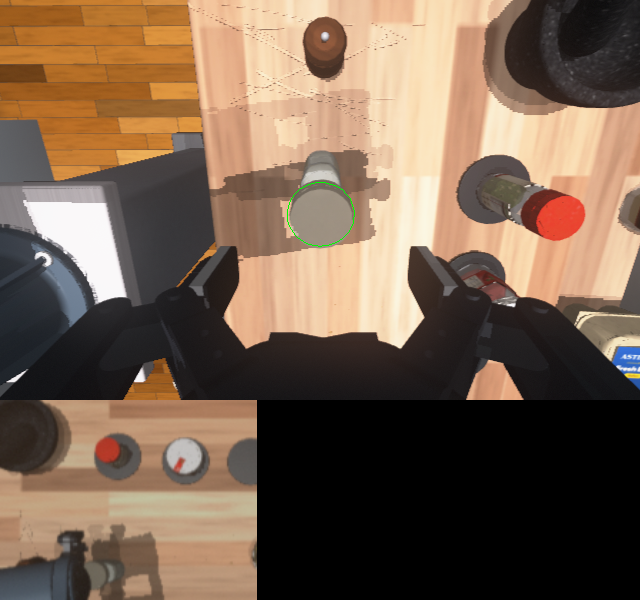

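The cap outline sits right on the bottle cap, centred at about (321,213). The spice jar reads (0.645, 0.156) against its coaster's (0.645, 0.154), so it is 2 mm off at most. Gripping the bottle by its cap.

jog_arm(commands=[0.085,-0.0004,-0.0005,0.03,0,0,0,0.085,-0.0004,-0.0005,0.06,0,0,0,0.085,-0.0004,-0.0005,0.08,0,0,0,0.085,-0.0004,-0.0005,0.09,0,0,0,0.085,-0.0004,-0.0005,0.0925,0,0,0,0.085,-0.0004,-0.0005,0.0925,0,0,0,0.085,-0.0004,-0.0005,0.0925,0,0,0,0.085,-0.0004,-0.0005,0.0925,0,0,0])

```text
time: 15.62
tcp_pos: [0.4297, 0.174, 0.1411]
tcp_rot: [[0.002, 1.0, 0.002], [1.0, -0.002, 0.0], [0.0, 0.002, -1.0]]
contact_force: [0.4, 0.1, -0.3]
opening: 0.0852
```

jog_arm(commands=[0.025,0,0,0,0,0,0,0.025,0,0,0,0,0,0,0.025,0,0,0,0,0,0,0.025,0,0,0,0,0,0,0.025,0,0,0,0,0,0,0.025,0,0,0,0,0,0], squeeze=50)

```text
time: 16.12
tcp_pos: [0.4292, 0.1739, 0.1411]
tcp_rot: [[0.002, 1.0, 0.001], [1.0, -0.002, 0.0], [0.0, 0.001, -1.0]]
contact_force: [-0.2, -0.5, 5.6]
opening: 0.0475
```

jog_arm(commands=[0.025,0,0,-0.02,0,0,0,0.025,0,0,-0.05,0,0,0,0.025,0,0,-0.085,0,0,0,0.025,0,0,-0.115,0,0,0,0.025,0,0,-0.135,0,0,0,0.025,-0.01,0.0075,-0.14,0,0,0,0.025,-0.025,0.019,-0.14,0,0,0,0.025,-0.045,0.034,-0.14,0,0,0])

```text
time: 16.78
tcp_pos: [0.462, 0.1285, 0.2799]
tcp_rot: [[-0.0, 1.0, -0.001], [1.0, 0.0, 0.0], [0.0, -0.001, -1.0]]
contact_force: [-0.2, 0.1, -1.3]
opening: 0.0475
```

jog_arm(commands=[0.025,-0.028,0.021,0,0,0,0,0.025,-0.056,0.042,0,0,0,0,0.025,-0.084,0.063,0,0,0,0,0.025,-0.112,0.084,0,0,0,0,0.025,-0.14,0.105,0,0,0,0,0.025,-0.168,0.126,0,0,0,0,0.025,-0.192,0.145,0,0,0,0,0.025,-0.21,0.158,0,0,0,0])

```text
time: 17.45
tcp_pos: [0.6213, -0.0852, 0.2779]
tcp_rot: [[0.004, 1.0, -0.002], [1.0, -0.004, -0.001], [-0.001, -0.002, -1.0]]
contact_force: [0.6, 0.2, -2.1]
opening: 0.0473
```

jog_arm(commands=[0.025,-0.01,0.008,0,0,0,0,0.025,-0.016,0.012,0.0,0,0,0,0.025,-0.019,0.014,0.0,0,0,0,0.025,-0.019,0.014,0.0,0,0,0,0.025,-0.019,0.014,0.0,0,0,0,0.025,-0.019,0.014,0.0,0,0,0])

```text
time: 17.95
tcp_pos: [0.6334, -0.0992, 0.2803]
tcp_rot: [[0.001, 1.0, -0.001], [1.0, -0.001, 0.001], [0.001, -0.001, -1.0]]
contact_force: [0.9, -0.3, -2.1]
opening: 0.0474
```

```bash
python3 -c "
from h import *
go((.6353,-.1005,.1481))"
```

```text
t 17.95 tcp [ 0.6334 -0.0992  0.2803] shift [-0.0014  0.002   0.1322] wz -0.001 F [ 0.9 -0.3 -2.1] op 0.0474
```

jog_arm(commands=[0.025,-0.0012,0.001,0.02,0,0,0,0.025,-0.0012,0.001,0.045,0,0,0,0.025,-0.0012,0.001,0.07,0,0,0,0.025,-0.0012,0.001,0.095,0,0,0,0.025,-0.0012,0.001,0.11,0,0,0,0.025,-0.0012,0.001,0.115,0,0,0,0.025,-0.0012,0.001,0.115,0,0,0,0.025,-0.0012,0.001,0.115,0,0,0])

```text
time: 18.62
tcp_pos: [0.6357, -0.1013, 0.1662]
tcp_rot: [[0.001, 1.0, 0.001], [1.0, -0.001, -0.0], [-0.0, 0.001, -1.0]]
contact_force: [0.8, -0.3, -1.4]
opening: 0.0474
```

jog_arm(commands=[0.025,0,0,0,0,0,0,0.025,0,0,0,0,0,0,0.025,0,0,0,0,0,0])

```text
time: 18.87
tcp_pos: [0.636, -0.1019, 0.1668]
tcp_rot: [[0.002, 1.0, 0.003], [1.0, -0.002, -0.001], [-0.001, 0.003, -1.0]]
contact_force: [-0.6, 0.2, -1.9]
opening: 0.0473
```

Run:
```python
from h import *
go((.6353,-.1005,.1481))
f=env.grab_frame("wrist")
t=env.get_state()["tcp_pos"];h=t[2]-.1411
im=f["img"][:,:,::-1].copy()
for c,z,r in(((.6353,-.1005),.007,.045),((.637,.023),.094,.032),((t[0],t[1]),h+.158,.0245)):
    P=np.array([proj(f,(c[0]+r*np.cos(a),c[1]+r*np.sin(a),z)) for a in np.linspace(0,6.28,60)]);cv2.polylines(im,[P.astype(np.int32)],True,(0,255,0),1)
g=env.grab_frame("scene")["img"][100:340,170:490,::-1]
cv2.imwrite("pics/w6.png",np.vstack([im[60:360],np.pad(cv2.resize(g,(400,300)),((0,0),(0,240),(0,0)))]))
```

```text
t 18.87 tcp [ 0.636  -0.1019  0.1668] shift [ 0.0014 -0.0007  0.0187] wz -0.002 F [-0.6  0.2 -1.9] op 0.0473
```

View pics/w6.png

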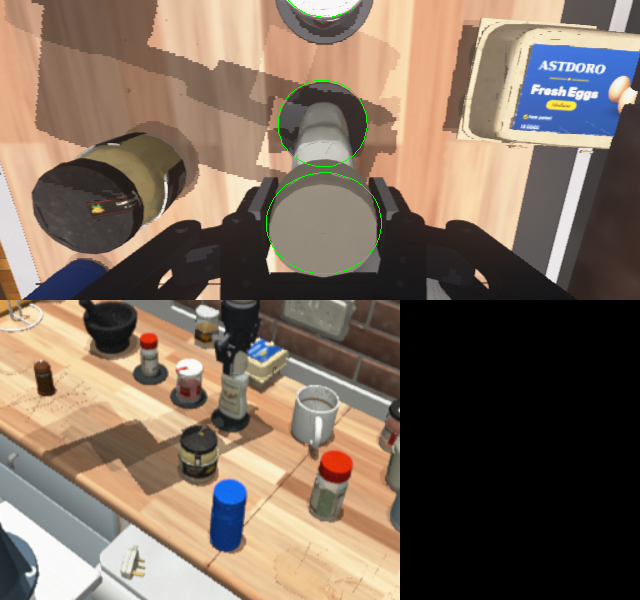

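The bottle hangs upright over the right coaster and all the outlines match. Lowering it.

jog_arm(commands=[0.025,0.001,-0.0005,0.007,0,0,0,0.025,0.001,-0.0005,0.012,0,0,0,0.025,0.001,-0.0005,0.016,0,0,0,0.025,0.001,-0.0005,0.0185,0,0,0,0.025,0.001,-0.0005,0.0185,0,0,0,0.025,0.001,-0.0005,0.0185,0,0,0,0.025,0.001,-0.0005,0.0185,0,0,0])

```text
time: 19.55
tcp_pos: [0.6345, -0.1006, 0.1481]
tcp_rot: [[0.002, 1.0, -0.001], [1.0, -0.002, 0.0], [0.0, -0.001, -1.0]]
contact_force: [-1.9, 0.1, 8.6]
opening: 0.0474
```

jog_arm(commands=[0.085,0,0,0,0,0,0,0.085,0,0,0,0,0,0,0.085,0,0,0,0,0,0,0.085,0,0,0,0,0,0,0.085,0,0,-0.02,0,0,0,0.085,0,0,-0.05,0,0,0,0.085,0,0,-0.08,0,0,0,0.085,0,0,-0.09,0,0,0])

```text
time: 20.22
tcp_pos: [0.637, -0.1015, 0.2411]
tcp_rot: [[0.002, 1.0, 0.007], [1.0, -0.002, -0.002], [-0.002, 0.007, -1.0]]
contact_force: [0.9, -1.3, 0.9]
opening: 0.0853
```

jog_arm(commands=[0.085,0.393,-0.197,0,0,0,0,0.085,0.393,-0.197,0,0,0,0,0.085,0.393,-0.197,0,0,0,0,0.085,0.393,-0.197,0,0,0,0,0.085,0.393,-0.197,0,0,0,0,0.085,0.393,-0.197,0,0,0,0,0.085,0.393,-0.197,0,0,0,0,0.085,0.393,-0.197,0,0,0,0])

```text
time: 20.88
tcp_pos: [0.4846, 0.199, 0.2363]
tcp_rot: [[0.002, 1.0, -0.001], [1.0, -0.002, -0.0], [-0.0, -0.001, -1.0]]
contact_force: [0.7, 1.1, 0.3]
opening: 0.0851
```

```bash
python3 -c "
from h import *
go((.4375,.2935,.19))
g=env.grab_frame('top')
for k,p in dict(sauce=(.6353,-.1005,.165),spice=(.6453,.1538,.113),jam=(.637,.023,.094)).items():
    u=proj(g,p);c,b=blob(g,u+[4,-4],40);print(k,u,c,b,ray(g,c,p[2]))
"
```

```text
t 20.88 tcp [0.4846 0.199  0.2363] shift [ 0.0944 -0.0473  0.0464] wz -0.002 F [0.7 1.1 0.3] op 0.0851
sauce [349.49528037 165.39627815] [350.19641715 165.2162508 ] (341, 156, 19, 19) [ 0.63572372 -0.10215861]
spice [245.53345161 164.2488293 ] [244.79518072 164.44096386] (237, 156, 17, 18) [0.6448244  0.15563208]
jam [298.51847908 168.39821534] [298.47769667 168.42781833] (287, 157, 24, 24) [0.63692509 0.02310316]
```

jog_arm(commands=[0.085,0.04,-0.02,0.02,0,0,0,0.085,0.075,-0.038,0.03,0,0,0,0.085,0.094,-0.047,0.03,0,0,0,0.085,0.094,-0.047,0.03,0,0,0,0.085,0.094,-0.047,0.03,0,0,0,0.085,0.094,-0.047,0.03,0,0,0,0.085,0.094,-0.047,0.03,0,0,0])

```text
time: 21.52
tcp_pos: [0.4401, 0.2907, 0.2069]
tcp_rot: [[0.003, 1.0, 0.001], [1.0, -0.003, -0.0], [-0.0, 0.001, -1.0]]
contact_force: [-0.9, -0.5, 0.2]
opening: 0.0852
```

Run:
```python
from h import *
go((.4375,.2935,.19))
f=env.grab_frame("wrist");im=f["img"][:,:,::-1].copy()
for c,z,r in(((.4375,.2935),.078,.02),((.4375,.2935),.0,.022)):
    P=np.array([proj(f,(c[0]+r*np.cos(a),c[1]+r*np.sin(a),z)) for a in np.linspace(0,6.28,60)]);cv2.polylines(im,[P.astype(np.int32)],True,(0,255,0),1)
cv2.imwrite("pics/w7.png",cv2.resize(im[80:300,200:440],(720,600)))
print(proj(f,(.4375,.2935,.094)))
h=cv2.cvtColor(f["img"],cv2.COLOR_RGB2GRAY)
```

```text
t 21.52 tcp [0.4401 0.2907 0.2069] shift [ 0.0028 -0.0026  0.0169] wz -0.003 F [-0.9 -0.5  0.2] op 0.0852
[320.57186773 196.93621792]
```

View pics/w7.png

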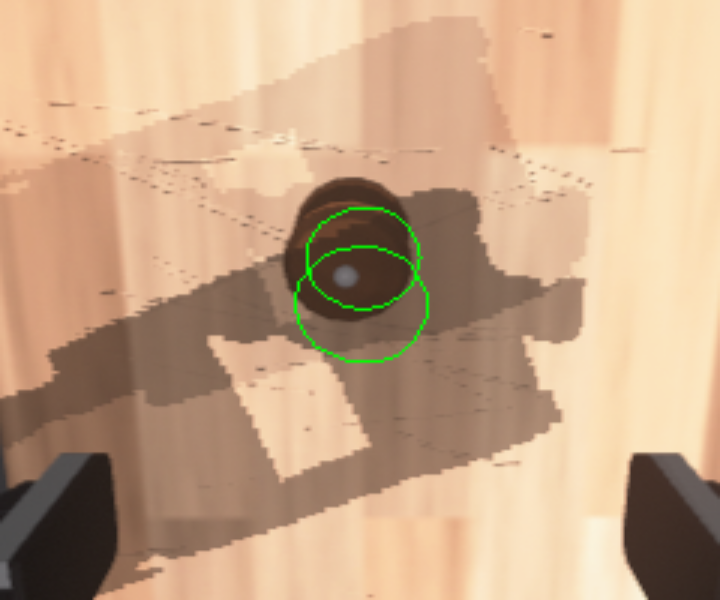

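Run:
```python
from h import *
f=env.grab_frame("wrist")
print("nut",ray(f,(315,180.8),.094))
g=env.grab_frame("top"); 
c=cv2.imread("pics/top0.png")[:,:,::-1]; g2=dict(g);g2["img"]=c
print("top0 head",ray(g,(187.5,248.8),.08))
c=ray(f,(315,180.8),.094);print(proj(f,(*c,.0)),proj(f,(*c,.078)))
go((*c,.19))
```

```text
nut [0.43296444 0.30749101]
top0 head [0.43392458 0.30623802]
[317.12152766 162.98632174] [315.46594813 176.887607  ]
t 21.67 tcp [0.44   0.2907 0.207 ] shift [ 0.0168 -0.0071  0.017 ] wz -0.004 F [ 0.2 -0.5  0.2] op 0.0851
```

The nut is at wrist pixel (315,181), so the mill is at about (0.433, 0.307); the top view agrees (0.434, 0.306). Correcting and descending.

jog_arm(commands=[0.085,0.0165,-0.007,0,0,0,0,0.085,0.0165,-0.007,0.02,0,0,0,0.085,0.0165,-0.007,0.05,0,0,0,0.085,0.0165,-0.007,0.07,0,0,0,0.085,0.0165,-0.007,0.08,0,0,0,0.085,0.0165,-0.007,0.08,0,0,0,0.085,0.0165,-0.007,0.08,0,0,0,0.085,0.0165,-0.007,0.08,0,0,0])

```text
time: 22.33
tcp_pos: [0.4333, 0.3083, 0.1279]
tcp_rot: [[0.003, 1.0, 0.002], [1.0, -0.003, 0.001], [0.001, 0.002, -1.0]]
contact_force: [0.0, 0.2, 0.1]
opening: 0.0851
```

jog_arm(commands=[0.085,0,0,0.03,0,0,0,0.085,0,0,0.055,0,0,0,0.085,0,0,0.07,0,0,0,0.085,0,0,0.079,0,0,0,0.085,0,0,0.079,0,0,0,0.085,0,0,0.079,0,0,0,0.085,0,0,0.079,0,0,0,0.085,0,0,0.079,0,0,0])

```text
time: 23.0
tcp_pos: [0.4331, 0.3086, 0.0491]
tcp_rot: [[0.002, 1.0, 0.003], [1.0, -0.002, 0.001], [0.001, 0.003, -1.0]]
contact_force: [-0.0, -0.5, -0.1]
opening: 0.0849
```

jog_arm(commands=[0.02,-0.001,0,0.001,0,0,0,0.02,-0.001,0,0.001,0,0,0,0.02,-0.001,0,0.001,0,0,0,0.02,-0.001,0,0.001,0,0,0,0.02,-0.001,0,0.001,0,0,0,0.02,-0.001,0,0.001,0,0,0,0.02,-0.001,0,0.001,0,0,0], squeeze=35)

```text
time: 23.58
tcp_pos: [0.4324, 0.3072, 0.0472]
tcp_rot: [[0.002, 1.0, 0.001], [1.0, -0.002, 0.0], [0.0, 0.001, -1.0]]
contact_force: [-0.4, -0.3, 4.9]
opening: 0.0385
```

jog_arm(commands=[0.02,0,0,-0.03,0,0,0,0.02,0,0,-0.065,0,0,0,0.02,0,0,-0.1,0,0,0,0.02,0,0,-0.13,0,0,0,0.02,-0.01,0.007,-0.145,0,0,0,0.02,-0.03,0.0216,-0.15,0,0,0,0.02,-0.055,0.0396,-0.15,0,0,0,0.02,-0.084,0.0605,-0.15,0,0,0])

```text
time: 24.25
tcp_pos: [0.4922, 0.2231, 0.1973]
tcp_rot: [[-0.001, 1.0, 0.0], [1.0, 0.001, 0.001], [0.001, 0.0, -1.0]]
contact_force: [-0.1, -0.1, -0.4]
opening: 0.0385
```

jog_arm(commands=[0.02,-0.03,0.0216,0,0,0,0,0.02,-0.06,0.0432,0,0,0,0,0.02,-0.09,0.0648,0,0,0,0,0.02,-0.12,0.0864,0,0,0,0,0.02,-0.15,0.108,0,0,0,0,0.02,-0.175,0.126,0,0,0,0,0.02,-0.192,0.138,0,0,0,0,0.02,-0.2,0.144,0,0,0,0])

```text
time: 24.92
tcp_pos: [0.6376, 0.0197, 0.196]
tcp_rot: [[0.005, 1.0, 0.0], [1.0, -0.005, -0.001], [-0.001, 0.0, -1.0]]
contact_force: [0.9, 0.7, -0.5]
opening: 0.0385
```

jog_arm(commands=[0.02,0,0,0.015,0,0,0,0.02,0,0,0.03,0,0,0,0.02,0,0,0.04,0,0,0,0.02,0,0,0.04,0,0,0,0.02,0,0,0.04,0,0,0,0.02,0,0,0.04,0,0,0,0.02,0,0,0.04,0,0,0,0.02,0,0,0.04,0,0,0])

```text
time: 25.58
tcp_pos: [0.6366, 0.023, 0.1578]
tcp_rot: [[0.002, 1.0, 0.002], [1.0, -0.002, -0.0], [-0.0, 0.002, -1.0]]
contact_force: [1.0, 0.5, -0.7]
opening: 0.0384
```

Run:
```python
from h import *
go((.6368,.0231,.1413))
f=env.grab_frame("wrist")
t=env.get_state()["tcp_pos"];h=t[2]-.0473
im=f["img"][:,:,::-1].copy()
for c,z,r in(((.637,.0231),.094,.032),((t[0],t[1]),h,.022),((t[0],t[1]),h+.078,.02)):
    P=np.array([proj(f,(c[0]+r*np.cos(a),c[1]+r*np.sin(a),z)) for a in np.linspace(0,6.28,60)]);cv2.polylines(im,[P.astype(np.int32)],True,(0,255,0),1)
cv2.imwrite("pics/w8.png",im[100:,120:520])
```

```text
t 25.58 tcp [0.6366 0.023  0.1578] shift [0.0001 0.0002 0.0165] wz -0.002 F [ 1.   0.5 -0.7] op 0.0384
```

View pics/w8.png

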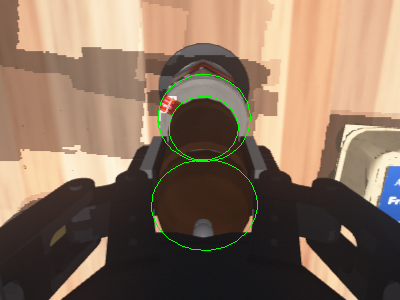

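The lid and foot outlines agree with the picture to within 2–3 px. Lowering the mill.

jog_arm(commands=[0.02,0,0,0.006,0,0,0,0.02,0,0,0.011,0,0,0,0.02,0,0,0.014,0,0,0,0.02,0,0,0.0155,0,0,0,0.02,0,0,0.0165,0,0,0,0.02,0,0,0.0165,0,0,0,0.02,0,0,0.0165,0,0,0,0.02,0,0,0.0165,0,0,0])

```text
time: 26.3
tcp_pos: [0.6357, 0.0228, 0.1414]
tcp_rot: [[0.002, 1.0, -0.001], [1.0, -0.002, 0.0], [0.0, -0.001, -1.0]]
contact_force: [-2.4, 0.5, 6.4]
opening: 0.0385
```

jog_arm(commands=[0.05,0,0,0,0,0,0,0.05,0,0,0,0,0,0,0.085,0,0,0,0,0,0,0.085,0,0,0,0,0,0,0.085,0,0,0,0,0,0,0.085,0,0,-0.02,0,0,0,0.085,0,0,-0.05,0,0,0,0.085,0,0,-0.08,0,0,0])

```text
time: 26.97
tcp_pos: [0.6352, 0.0228, 0.2197]
tcp_rot: [[0.002, 1.0, -0.004], [1.0, -0.002, 0.001], [0.001, -0.004, -1.0]]
contact_force: [0.4, -0.7, 0.7]
opening: 0.0849
```

jog_arm(commands=[0.085,0,0,-0.03,0,0,0,0.085,0,-0.02,-0.06,0,0,0,0.085,0,-0.06,-0.06,0,0,0,0.085,0,-0.1,-0.06,0,0,0,0.085,0,-0.14,-0.06,0,0,0,0.085,0,-0.18,-0.06,0,0,0,0.085,0,-0.2,-0.06,0,0,0,0.085,0,-0.2,-0.06,0,0,0])

```text
time: 27.63
tcp_pos: [0.4303, 0.0241, 0.2799]
tcp_rot: [[0.002, 1.0, -0.006], [1.0, -0.002, 0.001], [0.001, -0.006, -1.0]]
contact_force: [0.1, -0.5, -1.2]
opening: 0.0848
```

Run:
```python
from h import *
go((.4,.0,.3))
g=env.grab_frame("scene")["img"][90:210,220:420,::-1]
f=env.grab_frame("top");t=f["img"][:,:,::-1].copy()
for c,z,r in(((.637,.0231),.094,.032),((.637,.0231),.17,.02),((.6353,-.1005),.165,.0245),((.6453,.1538),.113,.022)):
    P=np.array([proj(f,(c[0]+r*np.cos(a),c[1]+r*np.sin(a),z)) for a in np.linspace(0,6.28,60)]);cv2.polylines(t,[(P*8).astype(np.int32)],True,(0,255,0),1,shift=3)
cv2.imwrite("pics/fin.png",np.vstack([cv2.resize(g,(500,300),interpolation=2),cv2.resize(t[100:220,200:400],(500,300),interpolation=2)]))
```

```text
t 27.63 tcp [0.4303 0.0241 0.2799] shift [-0.0242 -0.0304 -0.0199] wz -0.002 F [ 0.1 -0.5 -1.2] op 0.0848
```

View pics/fin.png

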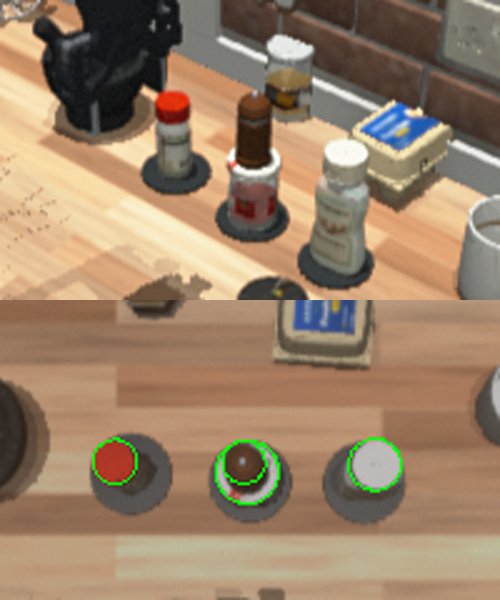

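Everything is standing and matches its outline, and the gripper is well clear. Handing in.

```bash
python3 -c "
from h import *
print(env.job_done())"
```

```text
the job is handed in; nothing more can be done
None
```

The job is done and handed in at about 28 s of robot time; the hand-in gives no verdict. The jam jar is on the middle coaster, and the small red-capped spice jar is on the left one, next to the mortar. The white sauce bottle is on the right one, next to the mug, and the pepper mill stands on the jam lid.

**Last checks:**
- **Centring:** the last top and scene pictures show everything upright. The top camera puts the jam jar within 0.5 mm of its coaster's centre, and the spice jar and sauce bottle about 2 mm off theirs.
- **Mill:** I checked it only by an outline drawn over the top picture, which fits the middle of the lid; I took no separate measurement.
- **Forces:** wrist readings at the end of each move stayed below about 9 N. The gripper was open and clear of everything at hand-in.
- **Bystanders:** no move came near the mortar, mug or mustard jar, and they look unmoved in the pictures, but I did not re-measure them.
- **Disagreements:**
  - My first estimate of the mill was about 14 mm off in y. The wrist view corrected it before the grasp.
  - The wrist view suggested the spice jar sat 2–3 mm to one side in the grip, but the top view after release disagreed. Allowing for it accounts for most of its 2 mm offset.

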